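Seat the cutter-block insert and feel the gap with a tapered blade

TASK

Pick up the loose steel insert by its grip and press it fully home in the pocket of the cutter block, its body flush with the block's top, and let it go. Then take the tapered feeler blade from its stand by the handle and slide it, tip down, into the gap between the insert and the sprung plate until it drags snugly on both, without forcing it and without reaching the bottom. Finish still gripping it there, holding that depth, with the other things on the bench left where they were.

Things in the scene. Friction and masses are not known exactly. Their poses are not given: they have to be found in the camera images.
- block: Cutter block, fixed: aluminium, 92 (x) x 64 (y) mm, 64 mm tall, low grey feet (10 mm high, 152 mm overall in x). Origin on the bench under the pocket's centre, z up. Pocket: open at the top, 51.6 (x) x 23.2 (y) mm, 50 mm deep. Its +y wall has a full-depth notch 26 mm wide at mid-length, where the sprung plate stands.
- pocket (a point): Centre of the pocket's floor, 14 mm above the bench, axes as the block. The seated insert has its origin here, with side play of 0.8 mm in x and 0.6 mm in y either way.
- pocket_mouth (a point): Centre of the pocket's mouth, level with the block's top, 64 mm above the bench. The rim has no bevel.
- catch: Sprung catch standing 3 mm out of the middle of the pocket's -x end wall, 18 to 30 mm below the rim. It pushes the insert with 4 to 5 N toward +x, so the insert does not sink home by its weight but needs a push down of about 2 to 8 N. Origin: the catch's middle.
- insert: Loose steel insert, about 0.16 kg, standing on the bench: body 50 (x) x 22 (y) x 50 (z) mm, lowest 6 mm tapered to 45 x 17 mm, long top edges bevelled 3.5 mm in y over 7 mm. On top, centred, a grip 30 (x) x 12 (y) x 26 (z) mm. Origin at the underside's centre. Fits the pocket either way round, x along the block's x; home when the body's top (not the grip's) is flush with the block's top.
- insert_grip (a point): Point to grip the insert: on its axis, 73 mm above its underside, 3 mm below the grip's top, so that fingertips stay clear of the block when it is home. Fingers close along the insert's y, 12 mm.
- plate: Sprung steel plate, the gap's +y side: 24 mm wide (x), 13 mm thick, top level with the block's top, upper inner edge bevelled 4 mm over 7 mm. Origin at bench level, within 0.4 mm (y) of the block's; the inner face stands 13.8 mm to its +y. Yields to +y by up to 4 mm, 8 N per mm from no load. Gap with the insert home: 2.4 to 3.2 mm, different each time, plus or minus the insert's play of 0.6 mm.
- gap_mouth (a point): Middle of the gap's mouth between seated insert and plate: level with the block's top, 12.4 mm to +y of the pocket's centre, axes as the block. Gap: 26 mm long in x, 50 mm deep to a floor, straight down; its bevelled mouth takes a tip 3 mm off centre. Snug means that pushing the blade down takes about 6 N (4 to 8) while it moves, less once stopped, rising 0.6 N per mm; tip then 10 to 44 mm down.
- feeler: Tapered feeler blade, 0.10 kg, hanging tip down in its stand: steel blade 16 mm wide (x), 78 mm long, 1.5 mm thick (y) at the tip, growing evenly to 6.5 mm at 50 mm from the tip, then constant; above it a black handle 30 (x) x 14 (y) x 45 (z) mm. Origin at the tip, z up. Raise it 80 mm to leave the stand. In use its y lies along the block's y, either way.
- feeler_tip (a point): Tip of the feeler's blade; 7 mm above the bench while in the stand. The blade is springy where it meets the handle: sideways (along y) the tip gives 4 mm per newton, up to 11 mm, so it finds its own way between the plates.
- feeler_grip (a point): Point to grip the feeler: on the handle's axis, 103 mm above the tip, 20 mm below the handle's top. Fingers close along the feeler's y, 14 mm.
- stand: Grey plastic stand of the feeler, fixed, 80 x 70 mm, 85 mm tall; the handle rests on its slotted top (slot 20 x 9 mm). Origin under its centre.
- board: Bystander, not to be disturbed: small blue circuit board 90 x 50 x 13 mm, lying flat. Origin under its middle.
- driver: Bystander, not to be disturbed: screwdriver, lying. Origin under its middle.
- flux: Bystander, not to be disturbed: small amber jar, 44 mm wide, 90 mm tall. Origin under its middle.
- spanner: Bystander, not to be disturbed: steel spanner 130 mm long, lying. Origin under its middle.
- reel: Bystander, not to be disturbed: white flanged spool 60 mm wide, 40 mm tall. Origin under its middle.
- bush: Bystander, not to be disturbed: brass ring 32 mm wide, 20 mm tall. Origin under its middle.
Not all that is in view belongs to the job. What is shaped like the insert but brown is not meant.

How it is judged:
On the way:
1. the insert is fully home in the pocket, flush with the block's top (horizontal distance between insert and pocket below 0.0025 m and z of insert in the frame of pocket below 0.0015 m and angle between insert's own z axis and vertical below 0.05 rad), for 0.2 s.
At the end, for the whole second after the job is handed in: Insert home (1.5 mm of flush, 2.5 mm sideways, 0.05 rad upright), not gripped. Feeler tip 9 to 47 mm below the block top, within 8 mm of the gap middle, tilt under 0.12 rad, squeezed by the plate with 2 to 14 N, on the insert with over 1.5 N, at rest, still gripped (all of step 1 and z of feeler_tip in the frame of gap_mouth between -0.047 and -0.009 m and horizontal distance between feeler_tip and gap_mouth below 0.008 m and angle between feeler's own z axis and vertical below 0.12 rad and contact force between feeler and plate between 2 and 14 N and contact force between feeler and insert above 1.5 N and contact force between the fingers and feeler above 3 N and contact force between the fingers and insert below 0.5 N and linear speed of feeler below 0.01 m/s); the arm keeps its last pose, push and grip.
It fails at once if the feeler is forced: more than 30 N between it and the plate (contact force between feeler and plate above 30 N).
It fails at once if a bystander is moved by more than 40 mm (distance of any of board, driver, flux, spanner, reel, bush from where it was at the start of the episode above 0.04 m).
It also fails if it takes over 61 s, if anything falls off the work surface, if the arm or the gripper's body presses on something with over 40 N, if the wrist force passes 120 N, or if a joint passes its speed limit or range.

ROBOT

A 7-joint arm with a two-finger parallel gripper is mounted at the origin on the work surface. World frame = base frame: x ahead of the robot, y to its left, z up, the work surface at z = 0. Lengths are in m, angles in rad, forces in N, time in s.
With the tool pointing down it reaches from about 0.4 to 0.85 m from the base axis. Payload 4.5 kg.
Tool frame: the origin (TCP) lies between the finger pads; the fingertips stand 19 mm ahead of it and the grasp point (between the pads) is the TCP (r.tips_ahead is the distance from the TCP to the fingertips, in m); z points along the fingers, y is the line along which they close (so a half turn about z gives the same grasp; the last joint's range is limited). The gripper opens to 88 mm and grips with 3 to 60 N. Pads are 18 mm wide; open, the fingers measure 123 mm over their backs; the gripper's body (75 mm by 187 mm) begins 45 mm behind the grasp point.
Start: joints at [1.143, 0.689, -0.195, 1.565, 0.157, 0.902, -0.215], TCP at [0.279, -0.56, 0.258] pointing down, gripper open.
Joint ranges: [-3.01, 3.01], [-0.46, 2.08], [-1.47, 1.51], [0.13, 2.56], [-1, 4.14], [0.04, 2.09], [-2.66, 2.66]. Speed limits (rad/s): [2.57, 2.57, 3.14, 3.14, 3.14, 3.14, 3.14].

INTERFACE

Orientations are given as a unit quaternion [x, y, z, w].
In Python, from plant import r, cams, models gives the robot as it stands. The module is installed in compiled form; this text tells all that it offers.
- The arm moves only by the tool jog_arm, never from a script. Its arguments are lists of equal length, an entry for each row: "turn": the turn, a rotation vector about the tool's x, y, z in rad, a list of three; "translation": the shift along the tool's x, y, z in m, a list of three; "grip": the closure, from 0 (fully open) to 1 (shut). In form: {"turn": [[ax, ay, az], ...], "translation": [[tx, ty, tz], ...], "grip": [grip, ...]}. A call has 1 to 20 rows; each row is the pose to reach, as a shift and turn from the pose commanded when the call began, along the tool's axes at that moment; what a row does not reach only later rows make up. A row lasts 1/8 s, in which the tool goes at most 62.5 mm and 10.7 degrees, less where a joint would pass 70% of its speed; a pose out of reach is approached as far as the arm can. A call with a gripper value outside its range is refused whole. The fingers move at their own pace and stop on an object; "force" is the grip in N (left out, the last holds). Time passes only in rows, so rows that repeat a pose let the fingers close. It gives the time, the measured TCP pose, the force, the opening and the grip force at its end, in the units of the state.
- r.get_state(): the state, without advancing time (a new reading comes with each control period).
- cams.snapshot(name): name is "scene" or "side" or "wrist"; returns the picture (480x640x3 uint8, red, green, blue); there is no depth.
- cams.camera_params(name): a dict with "fx", "fy", "cx", "cy" (pixels), "eye" and "orientation" of the camera in the world. Camera axes: x right, y up, looking along -z (the intrinsics and any distortion apply to the point x, -y, -z); pixel columns grow to the right and rows downward; lengths in m; the calibration is good to about 2 mm. A picture is of the moment at which its call begins: read the wrist's pose just before it. camera_params takes no time and is no camera call; for the wrist camera it gives the pose at the moment of the call.
- r.finish_job(): hands the job in; it is judged then, once.
Trained networks look in the newest picture that a camera, given by its name, has taken for a name from the list of things; names that differ only in an ending like _2 or _b are one class to them, and where a whole thing is asked for, a point or a joint stands for the part that bears it (a point fixed in the world has none). Each returns a list of dicts, best first, with "p" (0 to 1); they miss things now and then, are a little off and sometimes report something else, mostly with a low value. They report only what shows in the picture. A call takes as long as a camera call. They do not tell look-alikes from the thing itself.
- models.find_in(camera, name): "position" ([x, y, z] in m, in world coordinates, good to about 4 mm: the middle of the surface that is visible of it).
- models.masks_of(camera, name): "pixels" (480x640 bool, what is visible of it).
- models.place_of(camera, name): "position" ([x, y, z] in m, in world coordinates, good to about 4 mm: a listed point, or the origin of a listed thing).
The state is a dict: "clock": time; "q": joint angles; "qd": joint speeds; "joint_torque": joint torques, N m; "tool_pos": TCP position; "eef_rot": TCP orientation; "contact_force": force on the tool from outside, world axes, zero at the start; "moment": the same for the moment, N m; "opening": opening from 0.0 (shut) to 1.0 (fully open); "finger_force": force on a finger pad.
Only numpy, scipy, OpenCV 4.12 (cv2) and the standard library are available. Lean on these libraries where they do the work, as an engineer would, in place of code of your own. Each camera call takes 0.05 s, during which the arm holds its last target. There are 200 camera calls.

## Working session

There is one attempt and no reset: what is moved stays moved. The work goes in short steps, Python scripts to look and compute and a tool call to move; the robot and the scene stay as the last step left them, time stands still between calls to the robot, and variables do not carry over. Pictures are saved under pics/ and viewed, at most 10 in all, crops included, and the job is handed in when it is done.

Besides the shell and the picture viewer there is one more tool, called after "Emit:" as name(argument=value, ...), one argument or row to a line, values as JSON. jog_arm: Moves the arm, as the interface text tells. Its arguments: {"type":"object","properties":{"turn":{"type":"array"},"translation":{"type":"array"},"grip":{"type":"array"},"force":{"type":"number"}},"required":["turn","translation","grip"]}

```bash
mkdir -p pics; cat > h.py <<'E'
import numpy as np, cv2
from scipy.spatial.transform import Rotation as R
from plant import r, cams, models
def snap(c,n):
    im=cams.snapshot(c); cv2.imwrite(f'pics/{n}.png',im[:,:,::-1]); return im
def proj(c,P):
    p=cams.camera_params(c); M=R.from_quat(p['orientation']).as_matrix()
    q=(np.atleast_2d(P)-p['eye'])@M
    return np.c_[p['cx']+p['fx']*q[:,0]/-q[:,2], p['cy']-p['fy']*q[:,1]/-q[:,2]]
def ray(c,uv,z):
    p=cams.camera_params(c); M=R.from_quat(p['orientation']).as_matrix()
    uv=np.atleast_2d(uv); d=np.c_[(uv[:,0]-p['cx'])/p['fx'],-(uv[:,1]-p['cy'])/p['fy'],-np.ones(len(uv))]@M.T
    e=np.array(p['eye']); return e+d*((z-e[2])/d[:,2])[:,None]
E
python3 - <<'E'
from h import *
np.set_printoptions(precision=4,suppress=True)
s=r.get_state();print(s)
for c in ['scene','side']:
    snap(c,c+'0'); print(c,cams.camera_params(c))
    for n in ['block','insert','insert_grip','feeler_grip','stand','gap_mouth','pocket_mouth','flux','reel','bush']:
        print(n,[(np.array(d['position']).round(3),round(d['p'],2)) for d in models.place_of(c,n)][:3])
a=cv2.imread('pics/scene0.png');b=cv2.imread('pics/side0.png')
E
```

```text
{'clock': 0.0, 'q': array([ 1.1428,  0.69  , -0.1945,  1.5663,  0.1573,  0.9025, -0.2151]), 'qd': array([-0.0008,  0.0002, -0.0019, -0.0002,  0.0006, -0.001 ,  0.0005]), 'joint_torque': array([  0.0004, -52.756 ,  -1.2661, -15.3432,  -0.0526,   0.0066,
         0.0001]), 'tool_pos': array([ 0.2781, -0.559 ,  0.2569]), 'eef_rot': array([ 0.9735,  0.2289, -0.0003, -0.0009]), 'contact_force': array([ 0.017 , -0.6634,  0.0486]), 'moment': array([ 0.023 , -0.0185,  0.0205]), 'finger_force': 0.0, 'opening': 0.9981806694243666}
scene {'fx': 496.4117345587567, 'fy': 496.4117345587567, 'cx': 317.1061814488902, 'cy': 232.77118226140158, 'eye': array([0.8443, 0.4414, 0.5481]), 'orientation': array([0.116 , 0.3947, 0.8686, 0.2761])}
block [(array([ 0.536, -0.195, -0.003]), 0.8)]
insert [(array([ 0.592,  0.004, -0.001]), 0.89), (array([ 0.489, -0.032,  0.003]), 0.72), (array([ 0.609,  0.093, -0.002]), 0.66)]
insert_grip [(array([0.6  , 0.008, 0.072]), 0.91), (array([0.608, 0.093, 0.075]), 0.79), (array([ 0.487, -0.024,  0.073]), 0.62)]
feeler_grip [(array([0.512, 0.206, 0.106]), 0.73)]
stand [(ar
[... 482 characters left out ...]
array([0.3875, 0.3887, 0.5753]), 'orientation': array([-0.067 ,  0.3516,  0.9171, -0.1757])}
block [(array([ 0.541, -0.193, -0.001]), 0.89)]
insert [(array([ 0.483, -0.031,  0.   ]), 0.96), (array([0.608, 0.092, 0.001]), 0.89), (array([0.599, 0.005, 0.001]), 0.73)]
insert_grip [(array([0.605, 0.093, 0.072]), 0.89), (array([ 0.488, -0.028,  0.074]), 0.84), (array([0.596, 0.008, 0.072]), 0.64)]
feeler_grip [(array([0.513, 0.201, 0.11 ]), 0.57)]
stand [(array([ 0.518,  0.201, -0.002]), 0.63)]
gap_mouth [(array([ 0.539, -0.179,  0.066]), 0.7)]
pocket_mouth [(array([ 0.537, -0.196,  0.063]), 0.7)]
flux [(array([ 0.736,  0.18 , -0.002]), 0.6)]
reel [(array([ 0.743, -0.165,  0.   ]), 0.75)]
bush []
```

View pics/scene0.png

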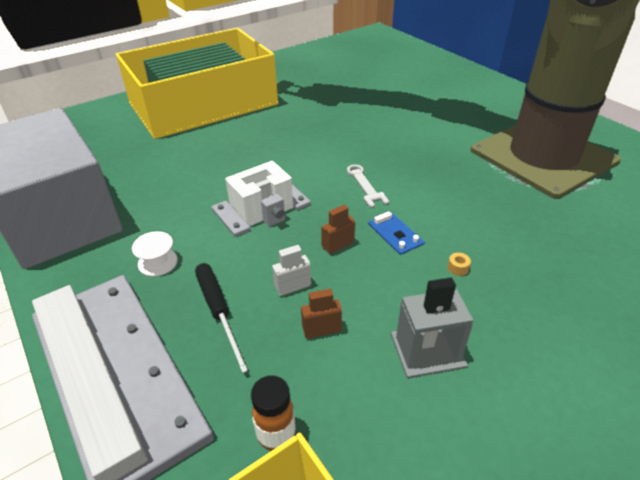

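View pics/side0.png

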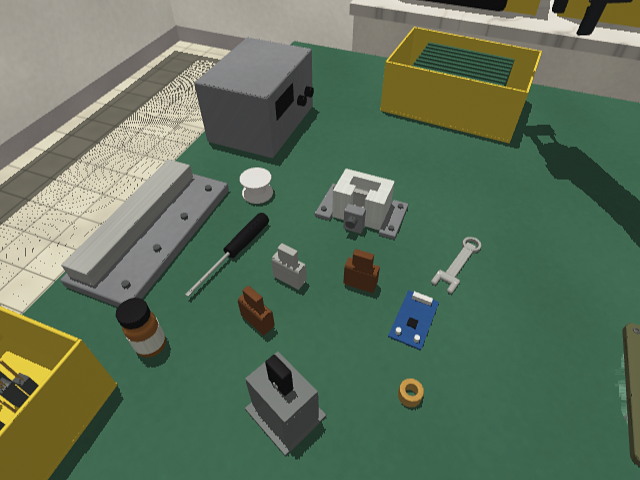

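The steel insert is at scene (292,270) and side (288,265), with brown decoys either side of it. The block is at (265,195), and the feeler stands in its stand at (435,320). Next I fit the yaws from the silhouettes.

```bash
cat >> h.py <<'E'
from scipy.optimize import minimize
def box(x,y,z0,z1,x2=None,y2=None,cx=0,cy=0):
    x2=x2 or x; y2=y2 or y
    return np.array([[cx+i*a/2,cy+j*b/2,z] for a,b,z in((x,y,z0),(x2,y2,z1)) for i in(-1,1) for j in(-1,1)])/1000
INS=[box(45,17,0,6,50,22),box(50,22,6,43),box(50,22,43,50,50,15),box(30,12,50,76)]
HAN=[box(30,14,85,130)]
BLK=[box(92,64,0,64)]
def sil(c,bs,p):
    m=np.zeros((1920,2560),np.uint8); C,S=np.cos(p[2]),np.sin(p[2])
    for b in bs:
        w=np.c_[C*b[:,0]-S*b[:,1]+p[0],S*b[:,0]+C*b[:,1]+p[1],b[:,2]]
        cv2.fillConvexPoly(m,cv2.convexHull((proj(c,w)*4+1.5).round().astype(np.int32)),1)
    return cv2.resize(m.astype(np.float32),(640,480),interpolation=cv2.INTER_AREA)
def fit(masks,bs,xy,yaws):
    def cost(p):
        t=0
        for c,m in masks.items():
            s=sil(c,bs,p); t+=1-np.minimum(s,m).sum()/np.maximum(s,m).sum()
        return t
    best=None
    for y in yaws:
        o=minimize(cost,[*xy,y],method='Nelder-Mead',options=dict(initial_simplex=np.array([[*xy,y],[xy[0]+.01,xy[1],y],[xy[0],xy[1]+.01,y],[*xy,y+.3]]),maxiter=120))
        if best is None or o.fun<best.fun: best=o
    return best.x,best.fun
def pick(c,n,P):
    uv=proj(c,P)[0]; L=models.masks_of(c,n)
    f=lambda d:np.hypot(*(np.argwhere(d['pixels']).mean(0)[::-1]-uv))
    L=[d for d in L if f(d)<25]
    return max(L,key=lambda d:d['p'])['pixels'].astype(np.float32) if L else None
E
cat > m.py <<'E'
from h import *
np.set_printoptions(precision=4,suppress=True)
for c in ['scene','side']: cams.snapshot(c)
for n,bs,P in [('insert',INS,(.597,.006,.035)),('feeler',HAN,(.513,.203,.107)),('block',BLK,(.539,-.195,.035))]:
    ms={c:m for c in['scene','side'] if (m:=pick(c,n,P)) is not None}
    for sub in [ms]+[{c:ms[c]} for c in ms]:
        print(n,list(sub),*fit(sub,bs,P[:2],np.arange(4)*np.pi/4))
E
python3 m.py
```

```text
Traceback (most recent call last):
  File "m.py", line 7, in <module>
    print(n,list(sub),*fit(sub,bs,P[:2],np.arange(4)*np.pi/4))
                       ~~~^^^^^^^^^^^^^^^^^^^^^^^^^^^^^^^^^^^
  File "h.py", line 35, in fit
    o=minimize(cost,[*xy,y],method='Nelder-Mead',options=dict(initial_simplex=np.array([[*xy,y],[xy[0]+.01,xy[1],y],[xy[0],xy[1]+.01,y],[*xy,y+.3]]),maxiter=120))
  File "h.py", line 31, in cost
    s=sil(c,bs,p); t+=1-np.minimum(s,m).sum()/np.maximum(s,m).sum()
  File "h.py", line 25, in sil
    cv2.fillConvexPoly(m,cv2.convexHull((proj(c,w)*4+1.5).round().astype(np.int32)),1)
                                         ~~~~^^^^^
  File "h.py", line 7, in proj
    p=cams.camera_params(c); M=R.from_quat(p['orientation']).as_matrix()
ValueError: time passes only in moves, steps and waits
```

Emit:
jog_arm(
  turn=[
    [0,0,0],
    [0,0,0],
    [0,0,0],
    [0,0,0],
    [0,0,0],
    [0,0,0],
    [0,0,0],
    [0,0,0],
    [0,0,0],
    [0,0,0],
    [0,0,0],
    [0,0,0],
  ],
  translation=[
    [0.05,-0.03,0],
    [0.1,-0.06,0],
    [0.15,-0.09,0],
    [0.2,-0.12,0],
    [0.25,-0.15,0],
    [0.3,-0.18,0],
    [0.35,-0.21,0],
    [0.4,-0.25,0],
    [0.44,-0.29,0],
    [0.47,-0.32,0],
    [0.49,-0.35,0],
    [0.49,-0.35,0],
  ],
  grip=[0.3,0.3,0.3,0.3,0.3,0.3,0.3,0.3,0.3,0.3,0.3,0.3],
)

```text
clock: 2.8
tool_pos: [0.5617, -0.0236, 0.2578]
eef_rot: [0.973, 0.232, 0.001, -0.001]
contact_force: [0.6, -0.0, 0.2]
opening: 0.698
finger_force: 0.0
```

```bash
sed -i 's/^def proj/PC={}\ndef cp(c):\n    if c not in PC: PC[c]=cams.camera_params(c)\n    return PC[c]\ndef proj/; s/p=cams.camera_params(c);/p=cp(c);/' h.py
cat > w.py <<'E'
from h import *
import sys
np.set_printoptions(precision=4,suppress=True)
print(r.get_state()['tool_pos']); PC['wrist']=cams.camera_params('wrist'); snap('wrist',sys.argv[1])
for a in sys.argv[2:]:
    n,x,y,z=a.split(','); P=tuple(map(float,(x,y,z))); bs={'insert':INS,'feeler':HAN,'block':BLK}[n]
    print(n,proj('wrist',P)); m=pick('wrist',n,P)
    if m is None: print('none',[(d['p'],np.argwhere(d['pixels']).mean(0)) for d in models.masks_of('wrist',n)])
    else: print(*fit({'wrist':m},bs,P[:2],np.arange(4)*np.pi/4))
E
python3 w.py w1 insert,.597,.006,.05; python3 m.py
```

```text
[ 0.5617 -0.0236  0.2578]
insert [[306.4515 161.2401]]
[0.5969 0.0034 2.9535] 0.040411949157714844
insert ['scene', 'side'] [0.5954 0.0048 2.9192] 0.09086650609970093
insert ['scene'] [ 0.5954  0.0042 -0.2251] 0.03899061679840088
insert ['side'] [0.5946 0.0058 2.9242] 0.03881353139877319
feeler ['scene', 'side'] [ 0.5125  0.2018 -0.4691] 0.3377992510795593
feeler ['scene'] [0.5126 0.2011 2.8295] 0.2425239086151123
feeler ['side'] [ 0.5122  0.2022 -0.4899] 0.08335363864898682
block ['side'] [ 0.5734 -0.2376  1.8889] 0.9014694094657898
block ['side'] [ 0.5734 -0.2376  1.8889] 0.9014694094657898
```

View pics/w1.png

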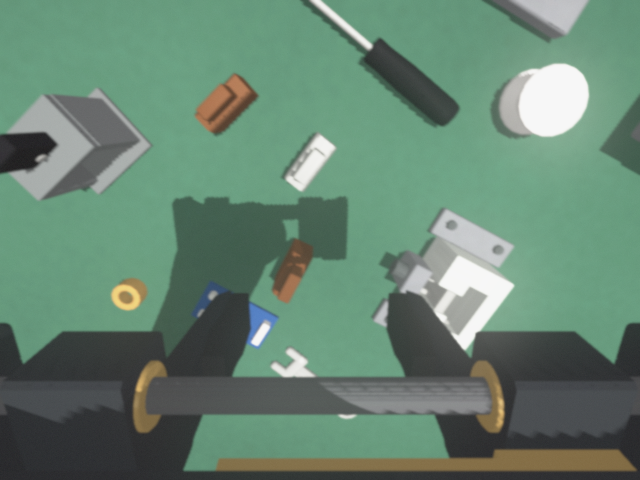

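The insert is at wrist (310,161), at about (0.596, 0.0045) with yaw −0.21. Next I move above it and turn the tool to match.

Emit:
jog_arm(
  turn=[
    [0,0,0.17],
    [0,0,0.34],
    [0,0,0.51],
    [0,0,0.678],
    [0,0,0.678],
    [0,0,0.678],
  ],
  translation=[
    [0.012,-0.003,0.02],
    [0.024,-0.006,0.045],
    [0.035,-0.008,0.07],
    [0.043,-0.01,0.09],
    [0.043,-0.01,0.095],
    [0.043,-0.01,0.095],
  ],
  grip=[0.5,0.5,0.5,0.5,0.5,0.5],
)

```text
clock: 4.05
tool_pos: [0.595, -0.0002, 0.1629]
eef_rot: [0.994, -0.107, -0.0, 0.0]
contact_force: [-0.6, -0.2, 0.9]
opening: 0.499
finger_force: 0.0
```

```bash
python3 w.py w2 insert,.596,.0045,.05; python3 -c "
from h import *
s=r.get_state();M=R.from_quat(s['eef_rot']).as_matrix();print(s['tool_pos'],M)
print(proj('wrist',s['tool_pos']+M[:,2]*.09))"
```

```text
[ 0.595  -0.0002  0.1629]
insert [[310.5638 242.8435]]
[0.5969 0.0031 2.956 ] 0.03901797533035278
[ 5.95477307e-01 -3.48908075e-04  1.63585389e-01] [[ 9.76915096e-01 -2.13624767e-01  1.16395962e-03]
 [-2.13624864e-01 -9.76915767e-01 -4.23923906e-05]
 [ 1.14614657e-03 -2.07236949e-04 -9.99999322e-01]]
[[317.49138673 254.66433959]]
```

View pics/w2.png

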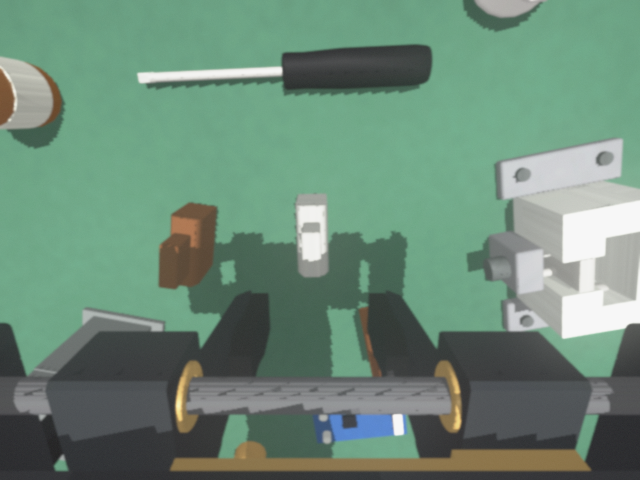

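The insert at (312,235) is upright in the image, so the yaw matches. Now I descend and grip it.

Emit:
jog_arm(
  turn=[
    [0,0,-0.015],
    [0,0,-0.015],
    [0,0,-0.015],
    [0,0,-0.015],
    [0,0,-0.015],
    [0,0,-0.015],
    [0,0,-0.015],
    [0,0,-0.015],
    [0,0,-0.015],
  ],
  translation=[
    [0.001,-0.004,0.03],
    [0.001,-0.004,0.06],
    [0.001,-0.004,0.08],
    [0.001,-0.004,0.09],
    [0.001,-0.004,0.09],
    [0.001,-0.004,0.09],
    [0.001,-0.004,0.09],
    [0.001,-0.004,0.09],
    [0.001,-0.004,0.09],
  ],
  grip=[0.5,0.5,0.5,0.5,0.5,1,1,1,1],
  force=35,
)

```text
clock: 5.28
tool_pos: [0.5973, 0.0039, 0.0731]
eef_rot: [0.995, -0.1, 0.0, 0.0]
contact_force: [-0.4, -0.4, 1.8]
opening: 0.133
finger_force: 35.0
```

Emit:
jog_arm(
  turn=[
    [0,0,0],
    [0,0,0],
    [0,0,0],
    [0,0,0],
    [0,0,-0.05],
    [0,0,-0.1],
    [0,0,-0.15],
    [0,0,-0.2],
    [0,0,-0.2],
    [0,0,-0.2],
    [0,0,-0.2],
    [0,0,-0.2],
  ],
  translation=[
    [0,0,-0.03],
    [0,0,-0.07],
    [0,0,-0.11],
    [0,0,-0.15],
    [-0.01,0.03,-0.17],
    [-0.025,0.07,-0.17],
    [-0.04,0.11,-0.17],
    [-0.055,0.15,-0.17],
    [-0.068,0.19,-0.17],
    [-0.075,0.217,-0.17],
    [-0.075,0.217,-0.17],
    [-0.075,0.217,-0.17],
  ],
  grip=[1,1,1,1,1,1,1,1,1,1,1,1],
)

```text
clock: 6.78
tool_pos: [0.4807, -0.1925, 0.2426]
eef_rot: [1.0, 0.0, 0.0, -0.0]
contact_force: [-0.1, 0.2, -1.9]
opening: 0.132
finger_force: 35.0
```

```bash
python3 - <<'E'
from h import *
np.set_printoptions(precision=4,suppress=True)
s=r.get_state();print(s['tool_pos'],s['eef_rot'],s['opening']);PC['wrist']=cams.camera_params('wrist')
im=snap('wrist','w3')
for n in['pocket_mouth','gap_mouth','insert_grip']: print(n,[(d['position'],d['p']) for d in models.place_of('wrist',n)][:3])
print(proj('wrist',[(.538+i*.046,-.195+j*.032,.064) for i in(-1,1) for j in(-1,1)]))
E
```

```text
[ 0.4807 -0.1925  0.2426] [ 1.      0.      0.0001 -0.0005] 0.1319036955079443
pocket_mouth [([0.5365, -0.1937, 0.0691], 0.57), ([0.3944, 0.0064, 0.0016], 0.31)]
gap_mouth [([0.5417, -0.1824, 0.0649], 0.85)]
insert_grip [([0.4798, -0.191, 0.2408], 0.89), ([0.4856, -0.0291, 0.0736], 0.56)]
[[358.3623 205.2121]
 [283.2571 205.1124]
 [362.6158  88.7657]
 [279.7941  88.6801]]
```

View pics/w3.png

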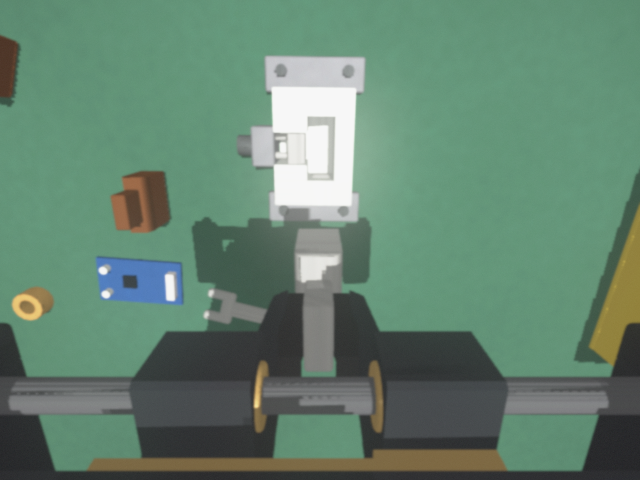

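The block's top spans roughly (273,88) to (355,206) and is nearly square to the tool. The held insert's bottom is at (318,235). I'll measure the edges precisely.

```bash
python3 - <<'E'
from h import *
im=cv2.imread('pics/w3.png')
g=cv2.cvtColor(im,cv2.COLOR_BGR2GRAY)
for v in (95,105,112,130,150,185,195): print('row',v,' '.join(map(str,g[v,266:364:2])))
for u in (280,290,310,320,345): print('col',u,' '.join(map(str,g[80:216:2,u])))
cv2.imwrite('pics/w3c.png',cv2.resize(im[50:290,220:400],None,fx=3,fy=2.5*1,interpolation=cv2.INTER_CUBIC)[:600])
p=cams.camera_params('wrist');print(p)
E
```

```text
row 95 133 131 140 231 247 247 247 247 247 247 247 247 247 247 247 247 247 247 247 247 247 247 247 247 247 247 247 247 247 247 247 247 247 247 247 247 247 247 247 247 247 247 247 247 246 178 141 144 148
row 105 139 137 142 223 247 247 247 247 247 247 247 247 247 247 247 247 247 247 247 247 247 247 247 247 247 247 247 247 247 247 247 247 247 247 247 247 247 247 247 247 247 247 247 247 244 167 153 151 151
row 112 139 140 144 217 247 247 247 247 247 247 247 247 247 247 247 247 247 247 247 247 247 247 247 247 247 247 247 247 247 247 247 247 247 247 247 247 247 247 247 247 247 247 247 247 241 162 152 153 152
row 130 204 204 205 217 246 247 247 247 247 247 247 247 247 247 247 247 247 247 247 247 244 246 247 247 247 247 247 247 247 247 246 215 192 186 203 246 247 247 247 247 247 247 247 247 216 161 159 158 158
row 150 200 198 199 192 156 135 149 237 247 246 219 223 236 236 236 234 230 233 236 221 240 247 247 247 247 247 247 247 247 247 245 208 192 187 219 247 247 247 247 247 247 247 247 244 180 161 158 158 159
row 185 146 147 149 149 214 247 247 247 247 247 247 247 247 247 247 247 247 247 2
[... 1259 characters left out ...]
187 194 242 247 247 247 247 247 247 247 247 247 247 247 247 247 247 247 247 247 247 247 247 247 247 242 212 222 208 224 247 247 247 247 247 247 247 247 247 247 247 246 212 202 202 202 199
col 345 203 205 205 208 244 247 247 247 247 247 247 247 247 247 247 247 247 247 247 247 247 247 247 247 247 247 247 247 247 247 247 247 247 247 247 247 247 247 247 247 247 247 247 247 247 247 247 247 247 247 247 247 247 247 247 247 247 247 247 247 247 247 245 181 153 151 152 153
{'fx': 367.4297739770578, 'fy': 367.4297739770578, 'cx': 318.17922711168484, 'cy': 239.4957396739335, 'eye': array([ 0.56366926, -0.19282152,  0.37025584]), 'orientation': array([-0.11341883,  0.11379072, -0.6971181 ,  0.69872326])}
```

View pics/w3c.png

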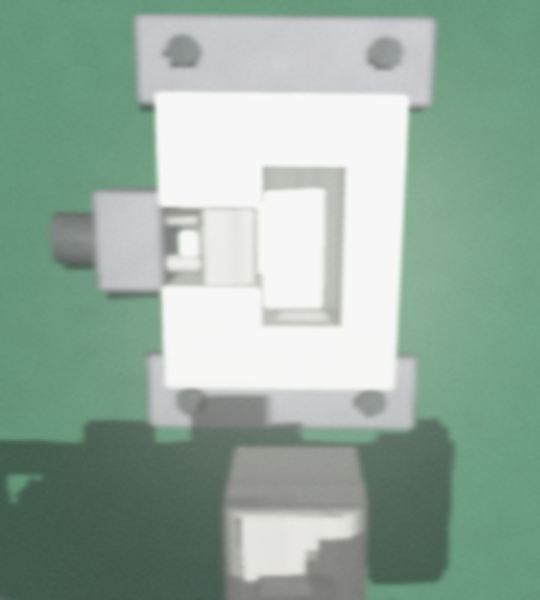

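```bash
python3 - <<'E'
from h import *
np.set_printoptions(precision=4,suppress=True)
c='wrist'
print('blockedges L95,L185,R95,R185,T,B');print(ray(c,[(271.7,95),(274,185),(356.3,95),(352.2,185),(290,86.8),(340,86.8),(290,205.2),(340,205.2)],.064))
print('pocket TL TR BL BR');print(ray(c,[(307.3,116.8),(334.8,116.8),(307.3,180),(333.8,180)],.064))
s=r.get_state();M=R.from_quat(s['eef_rot']).as_matrix()
# expected held insert bottom taper corners
b=box(45,17,-73,-67,50,22); w=s['tool_pos']+np.c_[b[:,0],b[:,1],b[:,2]]
print(proj(c,w))
im=cv2.imread('pics/w3.png');g=cv2.cvtColor(im,cv2.COLOR_BGR2GRAY)
for v in (240,252,262): print(v,' '.join(map(str,g[v,290:348:2])))
for u in (305,318,330): print(u,' '.join(map(str,g[220:270:2,u])))
E
```

```text
blockedges L95,L185,R95,R185,T,B
[[ 0.5795 -0.1564  0.064 ]
 [ 0.5093 -0.1557  0.064 ]
 [ 0.5797 -0.2221  0.064 ]
 [ 0.5094 -0.2212  0.064 ]
 [ 0.5854 -0.1708  0.064 ]
 [ 0.5855 -0.2093  0.064 ]
 [ 0.492  -0.1687  0.064 ]
 [ 0.4921 -0.2113  0.064 ]]
pocket TL TR BL BR
[[ 0.5635 -0.1839  0.064 ]
 [ 0.5636 -0.2057  0.064 ]
 [ 0.5135 -0.1836  0.064 ]
 [ 0.5136 -0.2057  0.064 ]]
[[331.3884 299.045 ]
 [303.4597 298.9794]
 [332.459  228.2121]
 [302.6266 228.1428]
 [335.8653 307.5666]
 [298.9131 307.4797]
 [337.4428 227.0144]
 [297.6026 226.922 ]]
240 99 98 104 127 147 151 150 148 149 149 149 150 150 149 148 150 151 150 151 150 150 151 150 149 148 126 102 103 100
252 96 95 116 137 141 139 141 141 141 144 145 145 145 143 145 146 146 144 143 145 145 145 146 146 146 142 119 97 96
262 91 93 116 156 167 191 227 229 229 227 227 227 228 229 231 231 231 229 228 229 230 227 224 216 188 148 114 93 92
305 125 113 111 110 127 153 153 153 151 152 148 147 148 149 143 137 140 171 212 227 229 228 229 229 227
318 133 120 115 112 129 154 153 154 152 152 148 147 151 150 147 144 145 175 209 230 231 231 230 230 231
330 178 152 149 136 129 154 152 154 152 151 150 148 149 150 150 149 145 170 192 228 230 230 222 159 136
```

```bash
python3 - <<'E'
from h import *
np.set_printoptions(precision=2,suppress=True)
s=r.get_state();t=s['tool_pos'];print(t)
for dx in(-.002,0,.002):
    for dz in (0,): print(dx,proj('wrist',t+np.array([(.0225+dx,0,-.073),(.025+dx,0,-.067),(.025+dx,0,-.023),(.025+dx,-.011,-.05),(.025+dx,.011,-.05)])).tolist())
E
```

```text
[ 0.48 -0.19  0.24]
-0.002 [[317.5370934031546, 231.53010019830649], [317.5167969041972, 230.4314133235414], [317.2576492230576, 259.7824909601718], [338.9969385526715, 240.27230709104313], [295.86415648430625, 240.17200816681847]]
0 [[317.542715201602, 228.1774581517455], [317.52253488425663, 226.96820979054863], [317.26385293304185, 255.53813133437484], [339.0761207857551, 236.54354494610533], [295.79685633361584, 236.442973210223]]
0.002 [[317.54837116515, 224.80444124582442], [317.52830885321225, 223.48328487286375], [317.2701056671422, 251.2602311369499], [339.1558426744769, 232.78936993471194], [295.7290975163579, 232.68852399160755]]
```

Emit:
jog_arm(
  turn=[
    [0,0,0],
    [0,0,0],
    [0,0,0],
    [0,0,0],
    [0,0,0],
    [0,0,0],
  ],
  translation=[
    [0.03,0.001,0.01],
    [0.058,0.002,0.03],
    [0.058,0.002,0.06],
    [0.058,0.002,0.09],
    [0.058,0.002,0.096],
    [0.058,0.002,0.096],
  ],
  grip=[1,1,1,1,1,1],
)

```text
clock: 7.72
tool_pos: [0.5386, -0.1954, 0.147]
eef_rot: [1.0, -0.0, 0.0, -0.0]
contact_force: [-0.4, -0.2, -1.8]
opening: 0.135
finger_force: 35.0
```

Emit:
jog_arm(
  turn=[
    [0,0,0],
    [0,0,0],
    [0,0,0],
    [0,0,0],
    [0,0,0],
    [0,0,0],
  ],
  translation=[
    [0,0,0.006],
    [0,0,0.011],
    [0,0,0.014],
    [0,0,0.017],
    [0,0,0.02],
    [0,0,0.02],
  ],
  grip=[1,1,1,1,1,1],
)

```text
clock: 8.48
tool_pos: [0.5384, -0.1951, 0.1264]
eef_rot: [1.0, -0.0, -0.0, -0.0]
contact_force: [1.2, 2.0, -3.2]
opening: 0.132
finger_force: 35.0
```

Emit:
jog_arm(
  turn=[
    [0,0,0],
    [0,0,0],
    [0,0,0],
    [0,0,0],
    [0,0,0],
    [0,0,0],
    [0,0,0],
    [0,0,0],
  ],
  translation=[
    [0,-0.001,0.004],
    [0,-0.001,0.008],
    [0,-0.001,0.011],
    [0,-0.001,0.014],
    [0,-0.001,0.017],
    [0,-0.001,0.02],
    [0,-0.001,0.023],
    [0,-0.001,0.023],
  ],
  grip=[1,1,1,1,1,1,1,1],
)

```text
clock: 9.48
tool_pos: [0.5393, -0.1948, 0.1035]
eef_rot: [1.0, -0.0, 0.001, 0.0]
contact_force: [4.9, 2.2, -1.6]
opening: 0.133
finger_force: 35.0
```

Emit:
jog_arm(
  turn=[
    [0,0,0],
    [0,0,0],
    [0,0,0],
    [0,0,0],
    [0,0,0],
    [0,0,0],
    [0,0,0],
  ],
  translation=[
    [0,-0.0005,0.004],
    [0,-0.0005,0.008],
    [0,-0.0005,0.011],
    [0,-0.0005,0.014],
    [0,-0.0005,0.016],
    [0,-0.0005,0.0175],
    [0,-0.0005,0.0175],
  ],
  grip=[1,1,1,1,1,1,1],
)

```text
clock: 10.35
tool_pos: [0.5394, -0.1947, 0.0871]
eef_rot: [1.0, -0.001, 0.001, 0.001]
contact_force: [5.0, 2.2, 8.4]
opening: 0.129
finger_force: 35.0
```

Emit:
jog_arm(
  turn=[
    [0,0,0],
    [0,0,0],
    [0,0,0],
  ],
  translation=[
    [0,0,0.001],
    [0,0,0.002],
    [0,0,0.002],
  ],
  grip=[1,1,1],
)

```text
clock: 10.72
tool_pos: [0.5395, -0.1948, 0.087]
eef_rot: [1.0, -0.001, 0.002, 0.001]
contact_force: [0.6, 3.7, 25.2]
opening: 0.133
finger_force: 35.0
```

Emit:
jog_arm(
  turn=[
    [0,0,0],
    [0,0,0],
    [0,0,0],
    [0,0,0],
    [0,0,0],
    [0,0,0],
    [0,0,0],
    [0,0,0],
    [0,0,0],
    [0,0,0],
  ],
  translation=[
    [0,0,-0.002],
    [0,0,-0.002],
    [0,0,-0.002],
    [0,0,-0.002],
    [0,0,-0.03],
    [0,0,-0.07],
    [-0.02,0,-0.11],
    [-0.04,0,-0.15],
    [-0.058,0,-0.16],
    [-0.058,0,-0.16],
  ],
  grip=[1,0.5,0.5,0.5,0.5,0.5,0.5,0.5,0.5,0.5],
)

```text
clock: 11.98
tool_pos: [0.4786, -0.1944, 0.2441]
eef_rot: [1.0, -0.001, -0.001, 0.0]
contact_force: [0.1, -0.1, -0.1]
opening: 0.499
finger_force: 0.0
```

```bash
python3 - <<'E'
from h import *
np.set_printoptions(precision=4,suppress=True)
s=r.get_state();print(s['tool_pos'],s['eef_rot'],s['opening'],s['contact_force']);PC['wrist']=cams.camera_params('wrist')
im=snap('wrist','w4')
u=proj('wrist',[.5386,-.1825,.064])[0];print('gap',u)
for n in['insert','gap_mouth','plate']: print(n,[(d['position'],d['p']) for d in models.place_of('wrist',n)][:3])
x,y=int(u[0])-70,int(u[1])-70
print(x,y);c=cv2.resize(im[y:y+140,x:x+180,::-1],None,fx=4,fy=4,interpolation=cv2.INTER_CUBIC);cv2.imwrite('pics/w4c.png',c)
E
```

```text
[ 0.4786 -0.1944  0.2441] [ 1.     -0.0012 -0.0008  0.    ] 0.49927280489071313 [ 0.0508 -0.1096 -0.1025]
gap [302.8411 145.8381]
insert [([0.54, -0.1939, 0.0123], 0.85), ([0.4866, -0.0306, -0.0014], 0.68), ([0.6116, 0.0947, 0.0], 0.62)]
gap_mouth [([0.5401, -0.1804, 0.0636], 0.98)]
plate []
232 75
```

View pics/w4c.png

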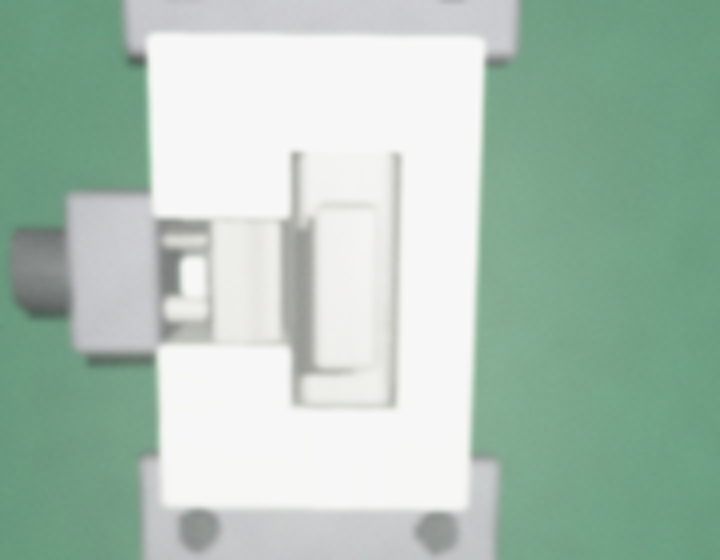

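The insert is home: its body is flush in the pocket, and the dark gap shows at crop (292,280), which is about wrist (305,145). I'll move on to view the feeler.

Emit:
jog_arm(
  turn=[
    [0,0,0],
    [0,0,0.05],
    [0,0,0.1],
    [0,0,0.15],
    [0,0,0.2],
    [0,0,0.25],
    [0,0,0.3],
    [0,0,0.35],
    [0,0,0.4],
    [0,0,0.4],
    [0,0,0.4],
  ],
  translation=[
    [-0.005,-0.03,-0.026],
    [-0.012,-0.08,-0.026],
    [-0.012,-0.13,-0.026],
    [-0.012,-0.18,-0.026],
    [-0.012,-0.23,-0.026],
    [-0.012,-0.28,-0.026],
    [-0.012,-0.33,-0.026],
    [-0.012,-0.38,-0.026],
    [-0.012,-0.405,-0.026],
    [-0.012,-0.414,-0.026],
    [-0.012,-0.414,-0.026],
  ],
  grip=[0.5,0.5,0.5,0.5,0.5,0.5,0.5,0.5,0.5,0.5,0.5],
)

```text
clock: 13.55
tool_pos: [0.4687, 0.2195, 0.2696]
eef_rot: [0.98, -0.199, -0.0, 0.001]
contact_force: [-0.0, -0.6, 0.8]
opening: 0.496
finger_force: 0.0
```

```bash
python3 w.py w5 feeler,.5125,.2015,.12; python3 - <<'E'
from h import *
print([(d['position'],d['p']) for d in models.place_of('wrist','feeler_grip')][:2], r.get_state()['eef_rot'])
E
```

```text
[0.4687 0.2195 0.2696]
feeler [[316.8502 166.8234]]
[0.5133 0.2007 2.7301] 0.06770902872085571
[([0.5109, 0.201, 0.1084], 0.76)] [ 9.79732351e-01 -2.00310201e-01 -4.01196554e-05  5.84361447e-04]
```

View pics/w5.png

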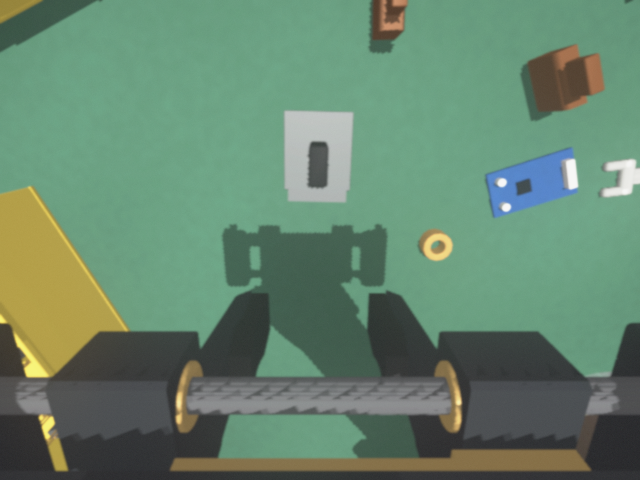

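Emit:
jog_arm(
  turn=[
    [0,0,0.01],
    [0,0,0.01],
    [0,0,0.01],
    [0,0,0.01],
    [0,0,0.01],
    [0,0,0.01],
    [0,0,0.01],
    [0,0,0.01],
    [0,0,0.01],
    [0,0,0.01],
  ],
  translation=[
    [0.03,0,0.02],
    [0.048,0,0.06],
    [0.048,0,0.1],
    [0.048,0,0.14],
    [0.048,0,0.158],
    [0.048,0,0.159],
    [0.048,0,0.159],
    [0.048,0,0.159],
    [0.048,0,0.159],
    [0.048,0,0.159],
  ],
  grip=[0.5,0.5,0.5,0.5,0.5,0.5,1,1,1,1],
  force=40,
)

```text
clock: 14.95
tool_pos: [0.5133, 0.2012, 0.1119]
eef_rot: [0.979, -0.204, 0.001, -0.0]
contact_force: [-0.1, -0.3, 4.4]
opening: 0.157
finger_force: 40.0
```

Emit:
jog_arm(
  turn=[
    [0,0,0],
    [0,0,0],
    [0,0,0],
    [0,0,0],
    [0,0,-0.05],
    [0,0,-0.11],
    [0,0,-0.17],
    [0,0,-0.23],
    [0,0,-0.29],
    [0,0,-0.35],
    [0,0,-0.41],
    [0,0,-0.41],
    [0,0,-0.41],
    [0,0,-0.41],
    [0,0,-0.41],
  ],
  translation=[
    [0,0,-0.03],
    [0,0,-0.07],
    [0,0,-0.11],
    [0,0,-0.14],
    [0.02,0.04,-0.15],
    [0.045,0.09,-0.15],
    [0.07,0.14,-0.15],
    [0.095,0.19,-0.15],
    [0.12,0.24,-0.15],
    [0.145,0.29,-0.15],
    [0.165,0.325,-0.15],
    [0.176,0.342,-0.13],
    [0.176,0.342,-0.1],
    [0.176,0.342,-0.085],
    [0.176,0.342,-0.085],
  ],
  grip=[1,1,1,1,1,1,1,1,1,1,1,1,1,1,1],
)

```text
clock: 16.82
tool_pos: [0.5369, -0.1821, 0.1954]
eef_rot: [1.0, -0.0, -0.001, -0.0]
contact_force: [-0.4, 0.3, -0.6]
opening: 0.16
finger_force: 40.0
```

```bash
python3 - <<'E'
from h import *
np.set_printoptions(precision=4,suppress=True)
s=r.get_state();t=s['tool_pos'];print(t,s['eef_rot'],s['opening'],s['contact_force'])
o=[]
for c in['scene','side']:
    im=snap(c,c+'1')
    for n in('feeler_tip','gap_mouth'): print(c,n,[(d['position'],d['p']) for d in models.place_of(c,n)][:2])
    u=proj(c,t-[0,0,.105])[0]; print('tip px',u,'gap px',proj(c,[.5386,-.1823,.064]))
    x,y=int(u[0])-40,int(u[1])-45; print(x,y)
    o.append(cv2.resize(im[y:y+100,x:x+80,::-1],None,fx=5,fy=5,interpolation=cv2.INTER_CUBIC))
cv2.imwrite('pics/two.png',np.hstack(o))
E
```

```text
[ 0.5369 -0.1821  0.1954] [ 1.     -0.0002 -0.0012 -0.0004] 0.1598706164625879 [-0.3601  0.2554 -0.5868]
scene feeler_tip [([0.5381, -0.1851, 0.0903], 0.95), ([0.5367, -0.1949, -0.0019], 0.66)]
scene gap_mouth [([0.5373, -0.1806, 0.0623], 0.58)]
tip px [258.7729 165.9652] gap px [[259.2902 179.3746]]
218 120
side feeler_tip [([0.5352, -0.1834, 0.0871], 0.67)]
side gap_mouth [([0.5377, -0.1817, 0.0626], 0.81)]
tip px [363.9234 175.2552] gap px [[361.9298 186.7689]]
323 130
```

View pics/two.png

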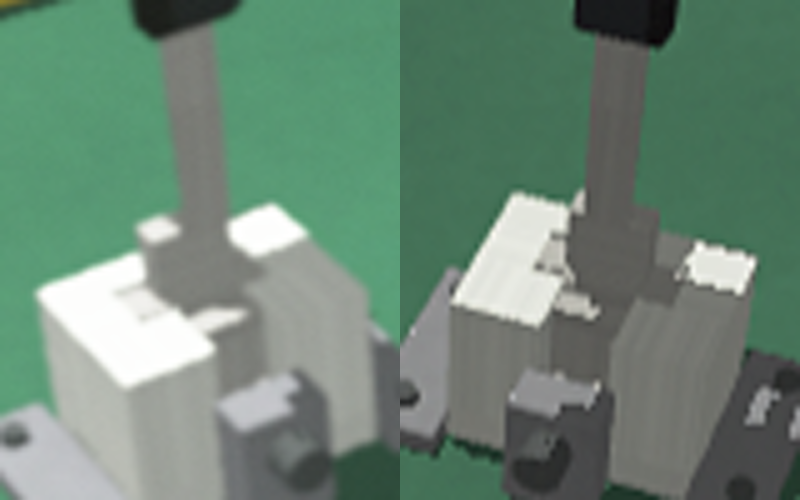

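The blade hangs straight above the gap in both views, at about (200,260) and (610,250) in the crops. Descending gently.

Emit:
jog_arm(
  turn=[
    [0,0,0],
    [0,0,0],
    [0,0,0],
    [0,0,0],
    [0,0,0],
    [0,0,0],
    [0,0,0],
    [0,0,0],
  ],
  translation=[
    [0.001,-0.001,0.007],
    [0.001,-0.001,0.014],
    [0.001,-0.001,0.02],
    [0.001,-0.001,0.023],
    [0.001,-0.001,0.026],
    [0.001,-0.001,0.028],
    [0.001,-0.001,0.03],
    [0.001,-0.001,0.032],
  ],
  grip=[1,1,1,1,1,1,1,1],
)

```text
clock: 18.12
tool_pos: [0.5386, -0.1818, 0.1642]
eef_rot: [1.0, -0.001, 0.0, 0.0]
contact_force: [-0.3, -0.5, -1.4]
opening: 0.158
finger_force: 40.0
```

Emit:
jog_arm(
  turn=[
    [0,0,0],
    [0,0,0],
    [0,0,0],
    [0,0,0],
    [0,0,0],
  ],
  translation=[
    [0,0,0.001],
    [0,0,0.002],
    [0,0,0.003],
    [0,0,0.004],
    [0,0,0.005],
  ],
  grip=[1,1,1,1,1],
)

```text
clock: 18.75
tool_pos: [0.5386, -0.1818, 0.1592]
eef_rot: [1.0, -0.001, 0.0, 0.0]
contact_force: [-0.4, 0.1, 0.0]
opening: 0.154
finger_force: 40.0
```

Emit:
jog_arm(
  turn=[
    [0,0,0],
    [0,0,0],
    [0,0,0],
    [0,0,0],
    [0,0,0],
  ],
  translation=[
    [0,0,0.001],
    [0,0,0.002],
    [0,0,0.003],
    [0,0,0.004],
    [0,0,0.005],
  ],
  grip=[1,1,1,1,1],
)

```text
clock: 19.38
tool_pos: [0.5385, -0.1818, 0.1542]
eef_rot: [1.0, -0.001, 0.0, 0.0]
contact_force: [0.8, -0.3, -1.6]
opening: 0.155
finger_force: 40.0
```

Emit:
jog_arm(
  turn=[
    [0,0,0],
    [0,0,0],
    [0,0,0],
    [0,0,0],
  ],
  translation=[
    [0,0,0.001],
    [0,0,0.002],
    [0,0,0.003],
    [0,0,0.004],
  ],
  grip=[1,1,1,1],
)

```text
clock: 19.88
tool_pos: [0.5386, -0.1818, 0.1502]
eef_rot: [1.0, -0.001, 0.0, 0.0]
contact_force: [-0.7, -0.6, -1.0]
opening: 0.156
finger_force: 40.0
```

Emit:
jog_arm(
  turn=[
    [0,0,0],
    [0,0,0],
    [0,0,0],
  ],
  translation=[
    [0,0,0.001],
    [0,0,0.002],
    [0,0,0.003],
  ],
  grip=[1,1,1],
)

```text
clock: 20.25
tool_pos: [0.5386, -0.1818, 0.1473]
eef_rot: [1.0, -0.001, 0.0, 0.0]
contact_force: [-0.8, 0.2, -0.6]
opening: 0.155
finger_force: 40.0
```

Emit:
jog_arm(
  turn=[
    [0,0,0],
    [0,0,0],
    [0,0,0],
  ],
  translation=[
    [0,0,0.001],
    [0,0,0.002],
    [0,0,0.003],
  ],
  grip=[1,1,1],
)

```text
clock: 20.62
tool_pos: [0.5387, -0.1818, 0.1443]
eef_rot: [1.0, -0.001, 0.0, 0.0]
contact_force: [-0.6, -1.6, 1.5]
opening: 0.157
finger_force: 40.0
```

Emit:
jog_arm(
  turn=[
    [0,0,0],
    [0,0,0],
  ],
  translation=[
    [0,0,0.001],
    [0,0,0.002],
  ],
  grip=[1,1],
)

```text
clock: 20.88
tool_pos: [0.5388, -0.1818, 0.1424]
eef_rot: [1.0, -0.001, 0.0, 0.0]
contact_force: [-0.7, -0.1, 3.8]
opening: 0.151
finger_force: 40.0
```

Emit:
jog_arm(
  turn=[
    [0,0,0],
    [0,0,0],
  ],
  translation=[
    [0,0,0.001],
    [0,0,0.002],
  ],
  grip=[1,1],
)

```text
clock: 21.12
tool_pos: [0.5388, -0.1819, 0.1404]
eef_rot: [1.0, -0.001, 0.0, 0.0]
contact_force: [0.3, -1.2, 5.0]
opening: 0.156
finger_force: 40.0
```

Emit:
jog_arm(
  turn=[
    [0,0,0],
    [0,0,0],
    [0,0,0],
  ],
  translation=[
    [0,0,0.0005],
    [0,0,0.0005],
    [0,0,0.0005],
  ],
  grip=[1,1,1],
)

```text
clock: 21.5
tool_pos: [0.5388, -0.1818, 0.1397]
eef_rot: [1.0, -0.001, 0.0, 0.0]
contact_force: [0.8, 0.6, 2.5]
opening: 0.156
finger_force: 40.0
```

```bash
python3 - <<'E'
from h import *
s=r.get_state();print(s['contact_force'],s['tool_pos'])
cams.snapshot('side')
for n in('feeler_tip','feeler_grip','insert'): print(n,[(d['position'],d['p']) for d in models.place_of('side',n)][:2])
print(r.get_state()['contact_force'])
E
```

```text
[0.81270395 0.62320174 2.53531758] [ 0.53875208 -0.18176585  0.13974565]
feeler_tip [([0.5375, -0.1785, 0.032], 0.63), ([0.5361, -0.1836, 0.0644], 0.61)]
feeler_grip []
insert [([0.6081, 0.0905, -0.0013], 0.94), ([0.4817, -0.0312, 0.0003], 0.77)]
[ 1.19646705 -0.50092288  4.04102767]
```

```bash
python3 -c "
from h import *
print(r.finish_job())"
```

```text
the job is handed in; nothing more can be done
None
```

The insert is home in the pocket and released. The feeler is still gripped, about 30 mm down the gap, where pushing it took about 6 N. The job is handed in, but the hand-in call returned no verdict.

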